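# Hook the condiment tray forward

## Task

The low tray with a spice jar in it stands too far back on the worktop to the left of the sink. Pick up the two-pronged pull hook by its wooden handle, lower its prongs into the tray just behind the near rim, and gently drag the tray towards you until its near edge is about 10 cm from the front edge of the worktop, with all of it on the worktop and with the jar still standing in it. Then set the hook down on its prongs and handle on the worktop, clear of the tray; do not touch the tray with the gripper or disturb the other things.

Things in the scene. Friction and masses are not known exactly. Their poses are not given: they have to be found in the camera images.
- hook_grip (a point): Centre of the hook's dark wooden handle: a bar 120 long, 22 wide, 44 tall (mm), standing on its narrow underside, so at rest this is 22 mm above the worktop. x: from handle to prongs; y: across the 22 mm width; z up. An 8 mm steel shaft runs on from its front, 38 mm above the worktop. 0.2 kg, balanced near here. Starts on the strip in front of the sink, prongs to the left.
- hook_head (a point): Point midway between the tips of the hook's two prongs, 170 mm ahead of hook_grip along its x and 22 mm below it; at worktop height at rest. The prongs are 7 mm steel rods, 30 mm apart across the tool, reaching 38 mm straight down from a crossbar at the shaft's end.
- tray: Low open white tray with a steel wire rim, 130 (its x, near to far) x 140 (y) x 32 mm tall; walls 6 mm, floor 5 mm thick. Origin at the centre of its underside, x towards its far side, z up. 0.35 kg, slides on the worktop. Starts at the back left, turned up to 17 degrees. The jar stands about its middle; the 35 mm behind its near wall are empty.
- tray_near (a point): Middle of the foot of the tray's near long side (outside), 65 mm from its origin. The worktop's front edge runs along y at x = 0.384 m; the sink (flat rim 3 mm high) lies right of y = 0.29 m and beyond x = 0.492 m.
- jar: Spice jar with a black lid, 39 mm wide, 105 mm tall, standing loose near the middle of the tray; origin under its middle, z up.
- white_mug: Glazed white mug with a handle, 98 mm wide (128 with the handle), 90 tall, origin under its middle; bystander to the left of the tray.
- lemon: Lemon, about 67 x 54 x 54 mm, origin under its middle; bystander on the worktop to the right of the hook.

How it is judged:
By the outcome, as a careful person would: the job done as asked, in the order asked, and still so for the second after the job is handed in, with the robot touching nothing.
It also fails if it takes over 54 s, if anything falls off the work surface, if the arm or the gripper's body presses on something with over 40 N, if the wrist force passes 120 N, or if a joint passes its speed limit or range.

## Robot

A 6-joint arm with a two-finger parallel gripper is mounted at the origin on a cart in front of the work surface, level with it; the furniture and walls round the work are solid. World frame = base frame: x ahead of the robot, y to its left, z up, the work surface at z = 0. Lengths are in m, angles in rad, forces in N, time in s.
With the tool pointing down it reaches from about 0.375 to 0.825 m from the base axis. Payload 5.5 kg.
Tool frame: the origin (TCP) lies midway between the tips of the shut fingers; the grasp point (between the pads) lies 19 mm behind it; z points along the fingers, y is the line along which they close (so a half turn about z gives the same grasp; the last joint's range is limited). The gripper opens to 85 mm and grips with 20 to 120 N. Pads are 22 mm wide; open, the fingers measure 114 mm over their backs; the gripper's body (76 mm by 85 mm) begins 54 mm behind the grasp point. The pads swing forward as they close: fully open they stand 13 mm farther back than shut.
Start: joints at [-1.322, 0.314, -0.047, 1.21, 0, 1.571], TCP at [0.148, -0.582, 0.231] pointing down, gripper open.
Joint ranges: [-2.67, 2.67], [-0.69, 1.73], [-1.03, 1.25], [-2.08, 2.16], [-1.42, 1.45], [-3.14, 3.14]. Speed limits (rad/s): [2.39, 2.39, 3.01, 3.14, 3.14, 3.14].

## Interface

Orientations are given as [roll, pitch, yaw] about the fixed x, y, z axes, in that order (R = Rz(yaw) Ry(pitch) Rx(roll)).
In Python, from plant import env, vision gives the robot as it stands.
- The arm moves only by the tool servo_tool, never from a script. Its argument "increments" is a list of rows, each a list of 4 numbers: the shift along the tool's x, y, z each as a share of 0.02 m, from -1 to 1, then the turn about the tool's z as a share of 0.5 rad, from -1 to 1. In form: [[tx, ty, tz, turn], ...]. A call has 1 to 5 rows; each row shifts and turns the commanded pose from where the row before left it, along the tool's axes as they then stand; what a row does not reach is not made up. A row lasts 1/12 s, in which the tool goes at most 41.7 mm and 7.16 degrees, less where a joint would pass 70% of its speed; a pose out of reach is approached as far as the arm can. A call with a number of a shift or a turn outside -1 to 1 is refused whole. A call with a gripper value outside its range is refused whole. "fingers" is the opening, from 0 (shut) to 1 (fully open), set as the call begins (left out, the last holds). The fingers move at their own pace and stop on an object; "force" is the grip in N (left out, the last holds). Time passes only in rows, so rows that do not move let the fingers close. It gives the time, the measured TCP pose, the force, the opening and the grip force at its end, in the units of the state.
- env.read_state(): the state, without advancing time (a new reading comes with each control period).
- vision.capture(name): name is "scene" or "top"; returns the picture (384x512x3 uint8, blue, green, red); there is no depth.
- vision.calibration(name): a dict with "intrinsics" (3x3 intrinsics, pixels), "origin" and "attitude" of the camera in the world. Camera axes: x right, y up, looking along -z (the intrinsics and any distortion apply to the point x, -y, -z); pixel columns grow to the right and rows downward; lengths in m; the calibration is good to about 2 mm. A picture is of the moment at which its call begins. calibration takes no time and is no camera call.
- env.job_done(): hands the job in; it is judged then, once.
The state is a dict: "time_s": time; "q": joint angles; "dq": joint speeds; "joint_torque": joint torques, N m; "ee_pos": TCP position; "tcp_rot": TCP orientation; "force": force on the tool from outside, world axes, zero at the start; "wrist_torque": the same for the moment, N m; "grip_width": finger opening in m; "finger_force": force on a finger pad.
Only numpy, scipy, OpenCV 4.12 (cv2) and the standard library are available. Lean on these libraries where they do the work, as an engineer would, in place of code of your own. Each camera call takes 0.05 s, during which the arm holds its last target. There are 200 camera calls.

## Working session

There is one attempt and no reset: what is moved stays moved. The work goes in short steps, Python scripts to look and compute and a tool call to move; the robot and the scene stay as the last step left them, time stands still between calls to the robot, and variables do not carry over. Pictures are saved under pics/ and viewed, at most 10 in all, crops included, and the job is handed in when it is done.

Besides the shell and the picture viewer there is one more tool, called after "Request:" as a command line: name --pt "numbers of a row" for each row, then --argument value for the rest. servo_tool: Moves the arm, as the interface text tells. Its arguments: {"type":"object","properties":{"increments":{"type":"array"},"fingers":{"type":"number"},"force":{"type":"number"}},"required":["increments"]}

```bash
mkdir -p pics
cat > h.py <<'E'
import numpy as np, cv2
from plant import env, vision
def cal(n):
    c=vision.calibration(n); return np.array(c["intrinsics"]),np.array(c["origin"]),np.array(c["attitude"]),c
def pix2w(n,u,v,z):
    K,o,R,c=cal(n)
    if R.shape!=(3,3):
        from scipy.spatial.transform import Rotation as Ro
        R=Ro.from_euler('xyz',R).as_matrix()
    d=np.linalg.inv(K)@[u,v,1]; d=R@[d[0],-d[1],-d[2]]
    return o+d*(z-o[2])/d[2]
E
python3 - <<'E'
from h import *
for n in("scene","top"):
    cv2.imwrite(f"pics/{n}0.png",cv2.resize(vision.capture(n),None,fx=1.5,fy=1.5)); print(vision.calibration(n))
s=env.read_state();print(s)
E
```

```text
{'intrinsics': array([[370.09105469,   0.        , 260.0486498 ],
       [  0.        , 370.09105469, 195.58942056],
       [  0.        ,   0.        ,   1.        ]]), 'origin': array([-0.46224085,  0.7095679 ,  0.74839138]), 'attitude': array([ 1.03441177,  0.01149032, -2.07453784])}
{'intrinsics': array([[355.74598318,   0.        , 252.98684756],
       [  0.        , 355.74598318, 192.13968732],
       [  0.        ,   0.        ,   1.        ]]), 'origin': array([0.35914541, 0.16177349, 1.18290331]), 'attitude': array([ 0.16690922,  0.00165053, -1.54698911])}
{'time_s': 0.1, 'q': array([-1.32201415e+00,  3.14142090e-01, -4.80031172e-02,  1.21022059e+00,
       -2.40780903e-06,  1.57082825e+00]), 'dq': array([ 7.87055715e-05, -2.62386163e-05,  3.70817162e-03, -8.25578318e-04,
       -1.04591313e-03, -4.07046129e-04]), 'joint_torque': array([ 7.26565740e-04, -5.40767384e+01,  3.40540552e+01,  1.11443113e-02,
        1.75756992e-05,  5.26333878e-06]), 'ee_pos': array([ 0.14759982, -0.58100174,  0.23051819]), 'tcp_rot': array([-3.14002318e+00,  2.45790969e-06,  2.48750257e-01]), 'force': array([ 0.19540767,  0.19450122, -0.18512972]), 'wrist_torque': array([-0.00372561, -0.04548838,  0.00695131]), 'finger_force': 0.0, 'grip_width': 0.08541407209075992}
```

View pics/top0.png

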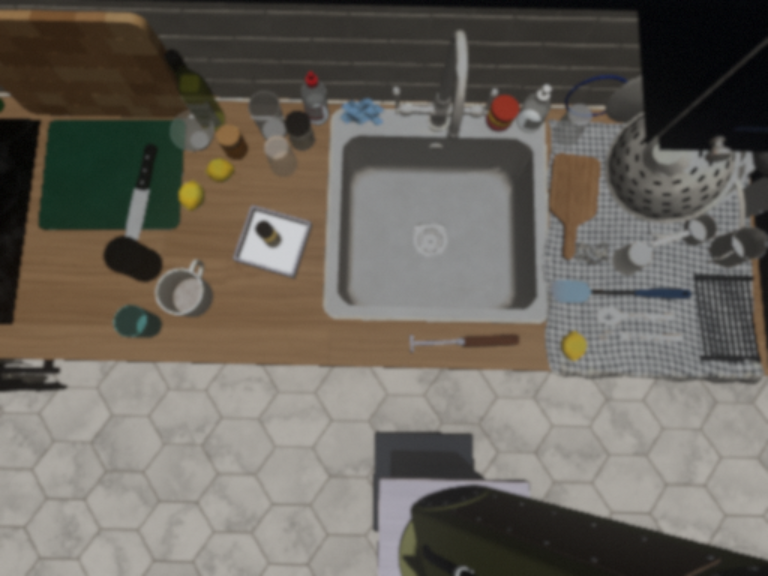

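View pics/scene0.png

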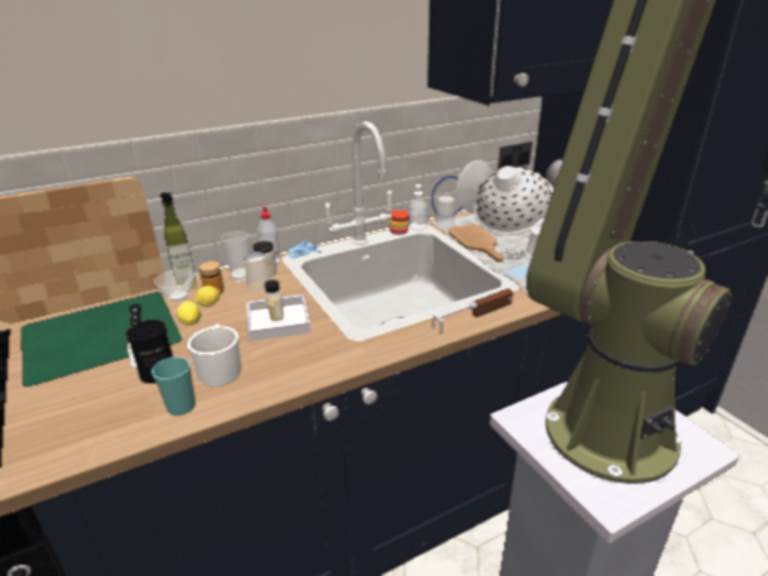

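The top view shows the hook handle at about (464–518, 341) with prongs at (411, 342), and the tray centred on (273, 242), all in 1.5x pixels. I'll enlarge both.

Run:
```python
from h import *
im=vision.capture("top")
a=cv2.resize(im[210:245,260:360],None,fx=8,fy=8,interpolation=cv2.INTER_CUBIC)
b=cv2.resize(im[130:190,150:250],None,fx=5,fy=5,interpolation=cv2.INTER_CUBIC)
b=cv2.copyMakeBorder(b,0,0,0,300,cv2.BORDER_CONSTANT)
cv2.imwrite("pics/c1.png",np.vstack([a,b]))
```

```text
(no output)
```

View pics/c1.png

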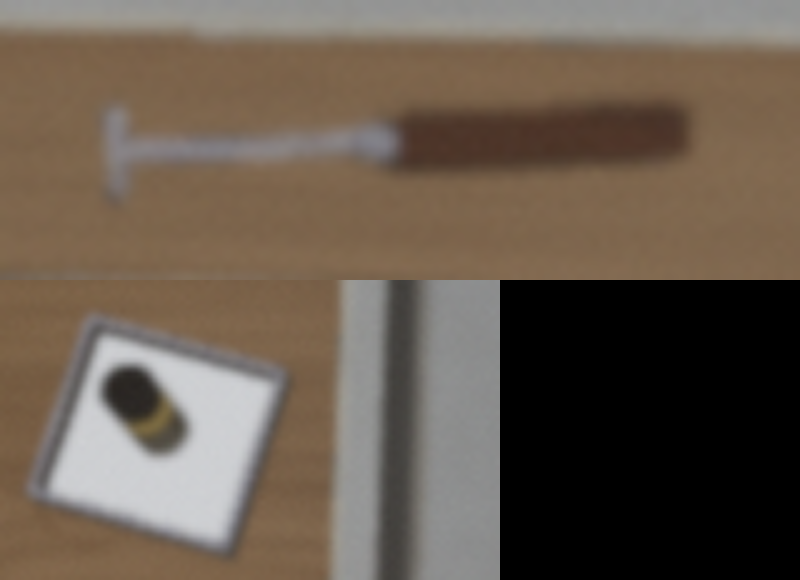

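Handle ends are at crop (397,140) and (688,130), and the crossbar at (114,153). The tray rim corners are (92,318), (287,373), (230,552) and (33,493), with the jar base near (163,435).

```bash
cat vv 2>/dev/null
python3 - <<'E'
from h import *
f=lambda x,y:(260+x/8-.4,210+y/8-.4); g=lambda x,y:(150+x/5-.4,130+(y-280)/5-.4)
A=pix2w("top",*f(397,140),.044);B=pix2w("top",*f(688,130),.044);C=pix2w("top",*f(114,153),.038)
print("grip",(A+B)/2,"L",np.linalg.norm(A-B),"yaw",np.arctan2(*(A-B)[[1,0]]),"head",C,np.arctan2(*(C-(A+B)/2)[[1,0]]))
P=[pix2w("top",*g(*p),.032) for p in((92,318),(287,373),(230,552),(33,493))]
print(np.round(P,3)); print([np.linalg.norm(P[i]-P[i-1]) for i in range(4)])
c=np.mean(P,0);x=(P[0]+P[1]-P[2]-P[3])/2;print("tray",c,np.arctan2(x[1],x[0]),"near",(P[2]+P[3])/2)
print("jar",pix2w("top",*g(163,438),.005), pix2w("top",*g(131,393),.11))
print("frontedge",pix2w("top",*f(100,275),0))
print("mug",pix2w("top",181/1.5,292/1.5,.045))
print("lemon",pix2w("top",574/1.5,346/1.5,.027))
E
```

```text
grip [ 0.44535327 -0.07205339  0.044     ] L 0.1163308032521982 yaw 1.6287353058737437 head [0.4345321  0.09851528 0.038     ] 1.6341531056298548
[[0.734 0.459 0.032]
 [0.699 0.326 0.032]
 [0.576 0.358 0.032]
 [0.612 0.491 0.032]]
[np.float64(0.12551647192925966), np.float64(0.1377524680981908), np.float64(0.12702499850802107), np.float64(0.13755539547796908)]
tray [0.65514326 0.40835618 0.032     ] -0.2540140216623178 near [0.59403383 0.42422153 0.032     ]
jar [0.65873947 0.41222115 0.005     ] [0.66042174 0.41149853 0.11      ]
frontedge [0.38687342 0.10146899 0.        ]
mug [0.53235932 0.5968625  0.045     ]
lemon [ 0.4373364  -0.25396701  0.027     ]
```

Request:
servo_tool --pt "0.94 -0.955 0 0" --pt "0.94 -0.955 0 0" --pt "0.94 -0.955 0 0" --pt "0.94 -0.955 0 0" --pt "0.94 -0.955 0 0" --fingers 1

```text
time_s: 0.57
ee_pos: [0.2156, -0.4645, 0.2309]
tcp_rot: [-3.141, -0.0, 0.248]
force: [-0.1, -0.1, -0.2]
grip_width: 0.0859
finger_force: 0.0
```

Request:
servo_tool --pt "0.94 -0.955 0 0" --pt "0.94 -0.955 0 0" --pt "0.94 -0.955 0 0" --pt "0.94 -0.955 0 0" --pt "0.94 -0.955 0 0"

```text
time_s: 0.98
ee_pos: [0.2832, -0.3488, 0.2311]
tcp_rot: [-3.141, 0.0, 0.249]
force: [1.3, 0.1, 0.1]
grip_width: 0.0852
finger_force: 0.0
```

Request:
servo_tool --pt "0.94 -0.955 0 0" --pt "0.94 -0.955 0 0" --pt "0.94 -0.955 0 0" --pt "0.94 -0.955 0 0" --pt "0.94 -0.955 0 0"

```text
time_s: 1.4
ee_pos: [0.3508, -0.2331, 0.2312]
tcp_rot: [-3.142, 0.0, 0.249]
force: [0.5, -0.2, 0.8]
grip_width: 0.0858
finger_force: 0.0
```

Request:
servo_tool --pt "0.94 -0.955 0 0" --pt "0.94 -0.955 0 0" --pt "0.94 -0.955 0 0" --pt "0.94 -0.955 0 0" --pt "0.94 -0.955 0 0"

```text
time_s: 1.82
ee_pos: [0.4184, -0.1174, 0.2312]
tcp_rot: [-3.142, 0.0, 0.249]
force: [1.3, -0.8, -0.3]
grip_width: 0.0851
finger_force: 0.0
```

Request:
servo_tool --pt "0.94 -0.955 0 0" --pt "0.94 -0.955 0 0" --pt "0 0 0 -0.231" --pt "0 0 0 -0.231" --pt "0 0 0 -0.231"

```text
time_s: 2.23
ee_pos: [0.4451, -0.0717, 0.231]
tcp_rot: [-3.141, 0.001, 0.603]
force: [-1.0, 0.4, 0.8]
grip_width: 0.0858
finger_force: 0.0
```

Request:
servo_tool --pt "0 0 0 -0.231" --pt "0 0 0 -0.231" --pt "0 0 0 -0.231" --pt "0 0 0 -0.231" --pt "0 0 0 -0.231"

```text
time_s: 2.65
ee_pos: [0.4449, -0.0724, 0.2311]
tcp_rot: [-3.141, 0.0, 1.179]
force: [0.2, 0.4, 0.1]
grip_width: 0.0853
finger_force: 0.0
```

Request:
servo_tool --pt "0 0 0 -0.231" --pt "0 0 0 -0.231" --pt "0 0 0 -0.231" --pt "0 0 0 -0.231" --pt "0 0 0 0"

```text
time_s: 3.07
ee_pos: [0.4449, -0.0724, 0.2311]
tcp_rot: [-3.141, -0.0, 1.638]
force: [0.4, 0.4, -0.7]
grip_width: 0.0853
finger_force: 0.0
```

Request:
servo_tool --pt "0 0 1 0" --pt "0 0 1 0" --pt "0 0 1 0" --pt "0 0 1 0" --pt "0 0 1 0" --fingers 0.7

```text
time_s: 3.48
ee_pos: [0.445, -0.0724, 0.1304]
tcp_rot: [3.141, 0.0, 1.631]
force: [-0.6, -0.1, 1.3]
grip_width: 0.0601
finger_force: 0.0
```

Request:
servo_tool --pt "0 0 1 0" --pt "0 0 1 0" --pt "0 0 0.5 0" --pt "0 0 0 0" --pt "0 0 0 0"

```text
time_s: 3.9
ee_pos: [0.4448, -0.0724, 0.0813]
tcp_rot: [-3.141, -0.0, 1.633]
force: [0.7, 0.3, 0.3]
grip_width: 0.0598
finger_force: 0.0
```

Run:
```python
from h import *
im=vision.capture("scene"); cv2.imwrite("pics/s1.png",cv2.resize(im[150:250,250:400],None,fx=5,fy=5,interpolation=cv2.INTER_CUBIC))
```

```text
(no output)
```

View pics/s1.png

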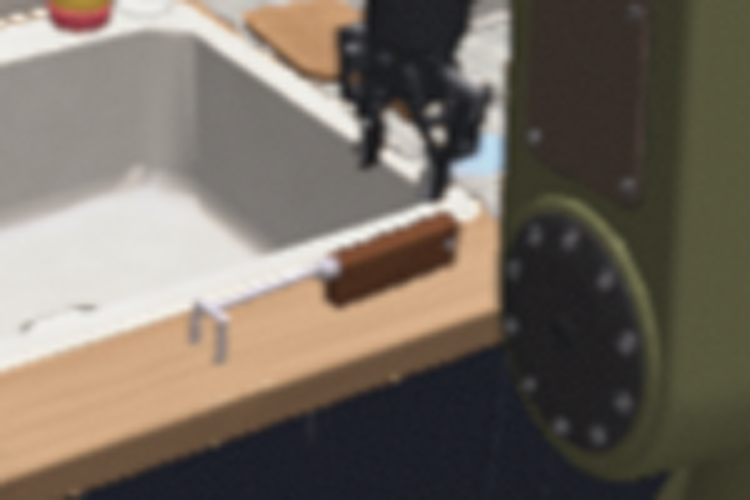

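The open fingers (crop (370,165) and (437,195)) straddle the line of the handle, which runs (330–455, 215–300). I'll go down and grip.

Request:
servo_tool --pt "0 0 0.75 0" --pt "0 0 0.75 0" --pt "0 0 0.75 0" --pt "0 0 0.75 0" --pt "0 0 0.75 0"

```text
time_s: 4.37
ee_pos: [0.4469, -0.0727, 0.0072]
tcp_rot: [3.139, 0.001, 1.634]
force: [-0.1, -0.8, -0.4]
grip_width: 0.0599
finger_force: 0.0
```

Request:
servo_tool --pt "0 0 0 0" --pt "0 0 0 0" --pt "0 0 0 0" --pt "0 0 0 0" --pt "0 0 0 0" --fingers 0 --force 70

```text
time_s: 4.78
ee_pos: [0.4467, -0.0727, 0.0078]
tcp_rot: [3.139, 0.001, 1.635]
force: [-0.7, -0.9, 7.4]
grip_width: 0.0214
finger_force: 69.6
```

Request:
servo_tool --pt "0 0 0 0" --pt "0 0 0 0" --pt "0 0 0 0" --pt "0 0 0 0"

```text
time_s: 5.12
ee_pos: [0.4467, -0.0727, 0.0078]
tcp_rot: [3.139, 0.001, 1.635]
force: [-1.1, -0.0, 8.0]
grip_width: 0.0213
finger_force: 69.6
```

Request:
servo_tool --pt "0 0 -0.5 0" --pt "0 0 -1 0" --pt "0 0 -1 0" --pt "0 0 -1 0" --pt "0 0 -1 0"

```text
time_s: 5.53
ee_pos: [0.4447, -0.0724, 0.0979]
tcp_rot: [-3.141, 0.0, 1.635]
force: [0.9, -0.3, -2.5]
grip_width: 0.0213
finger_force: 68.6
```

Request:
servo_tool --pt "0 0 -1 0" --pt "0 0 -0.5 0.1" --pt "0 0 0 0.2" --pt "0 0 0 0.236" --pt "0 0 0 0.236"

```text
time_s: 5.95
ee_pos: [0.4451, -0.0724, 0.1274]
tcp_rot: [3.141, -0.0, 1.243]
force: [0.1, -0.5, -2.3]
grip_width: 0.0211
finger_force: 68.6
```

Request:
servo_tool --pt "0 0 0 0.236" --pt "0 0 0 0.236" --pt "0 0 0 0.236" --pt "0 0 0 0.236" --pt "0 0 0 0.236"

```text
time_s: 6.37
ee_pos: [0.4448, -0.0724, 0.127]
tcp_rot: [-3.142, 0.0, 0.653]
force: [0.1, 0.2, -2.2]
grip_width: 0.021
finger_force: 68.6
```

Request:
servo_tool --pt "0 0 0 0.236" --pt "0 0 0 0.236" --pt "0 0 0 0.236" --pt "0 0 0 0.236" --pt "0 0 0 0.236"

```text
time_s: 6.78
ee_pos: [0.4448, -0.0724, 0.127]
tcp_rot: [-3.142, 0.0, 0.063]
force: [0.3, -0.1, -1.3]
grip_width: 0.0211
finger_force: 68.6
```

Request:
servo_tool --pt "0 0 0 0.236" --pt "0 0 0 0.236" --pt "0 0 0 0.17" --pt "0 0 0 0" --pt "0 0 0 0"

```text
time_s: 7.2
ee_pos: [0.4398, -0.0946, 0.1269]
tcp_rot: [-3.122, 0.0, -0.226]
force: [-0.7, 0.8, -2.1]
grip_width: 0.0211
finger_force: 69.3
```

Run:
```python
from h import *
s=env.read_state();print({k:np.round(v,3) for k,v in s.items()})
```

```text
{'time_s': np.float64(7.2), 'q': array([-0.226,  0.107, -0.555,  0.908,  0.02 ,  3.141]), 'dq': array([ 0.02 ,  0.005, -0.001, -0.006,  0.006, -0.002]), 'joint_torque': array([-6.4300e-01, -3.8335e+01,  3.1346e+01, -5.9000e-02, -3.0000e-03,
       -6.0000e-03]), 'ee_pos': array([ 0.44 , -0.095,  0.127]), 'tcp_rot': array([-3.122,  0.   , -0.226]), 'force': array([-0.719,  0.784, -2.079]), 'wrist_torque': array([-0.077,  0.096,  0.016]), 'finger_force': np.float64(69.271), 'grip_width': np.float64(0.021)}
```

The last joint is at its limit, because its sense is opposite to what I assumed. I'll turn back, set the hook down where it was, and regrasp a half turn round.

Request:
servo_tool --pt "0 0 0 -0.236" --pt "0 0 0 -0.236" --pt "0 0 0 -0.236" --pt "0 0 0 -0.236" --pt "0 0 0 -0.236"

```text
time_s: 7.62
ee_pos: [0.4401, -0.0935, 0.1267]
tcp_rot: [-3.125, -0.011, 0.373]
force: [1.2, -0.7, -0.9]
grip_width: 0.0212
finger_force: 69.3
```

Request:
servo_tool --pt "0 0 0 -0.236" --pt "0 0 0 -0.236" --pt "0 0 0 -0.236" --pt "0 0 0 -0.236" --pt "0 0 0 -0.236"

```text
time_s: 8.03
ee_pos: [0.4402, -0.0935, 0.1267]
tcp_rot: [-3.134, -0.018, 0.963]
force: [0.0, 0.7, -2.9]
grip_width: 0.0212
finger_force: 69.3
```

Request:
servo_tool --pt "0 0 0 -0.236" --pt "0 0 0 -0.236" --pt "0 0 0 -0.236" --pt "0 0 0 -0.236" --pt "0 0 0 0"

```text
time_s: 8.45
ee_pos: [0.4402, -0.0935, 0.1266]
tcp_rot: [3.14, -0.02, 1.432]
force: [0.7, 1.2, -1.3]
grip_width: 0.0211
finger_force: 69.3
```

Request:
servo_tool --pt "0 0 0 -0.2" --pt "0 0 0 -0.2" --pt "0.5 0.15 0.9 0" --pt "0.5 0.15 1 0" --pt "0 0 1 0"

```text
time_s: 8.87
ee_pos: [0.4464, -0.0713, 0.0688]
tcp_rot: [3.134, -0.019, 1.626]
force: [-0.5, -0.1, -1.8]
grip_width: 0.021
finger_force: 69.4
```

Request:
servo_tool --pt "0 0 1 0" --pt "0 0 1 0" --pt "0 0 0.5 0" --pt "0 0 0.25 0" --pt "0 0 0 0"

```text
time_s: 9.28
ee_pos: [0.4449, -0.0713, 0.0132]
tcp_rot: [3.138, -0.019, 1.627]
force: [-0.5, 0.6, -1.7]
grip_width: 0.0208
finger_force: 69.3
```

Request:
servo_tool --pt "0 0 0.2 0" --pt "0 0 0 0"

```text
time_s: 9.45
ee_pos: [0.4463, -0.0717, 0.0102]
tcp_rot: [3.135, -0.019, 1.628]
force: [-0.6, -0.3, -1.1]
grip_width: 0.0213
finger_force: 69.3
```

Request:
servo_tool --pt "0 0 0 0" --pt "0 0 0 0" --pt "0 0 0 0" --pt "0 0 0 0" --pt "0 0 0 0" --fingers 0.7

```text
time_s: 9.87
ee_pos: [0.4459, -0.0716, 0.0101]
tcp_rot: [3.136, -0.019, 1.628]
force: [0.1, 0.7, 0.4]
grip_width: 0.0599
finger_force: 0.0
```

Request:
servo_tool --pt "0 0 -0.5 0" --pt "0 0 -1 0" --pt "0 0 -1 0" --pt "0 0 -1 0" --pt "0 0 -0.5 0"

```text
time_s: 10.28
ee_pos: [0.4466, -0.0733, 0.0926]
tcp_rot: [3.133, -0.018, 1.628]
force: [0.9, -0.4, -1.1]
grip_width: 0.0596
finger_force: 0.0
```

Request:
servo_tool --pt "0 0 0 -0.24" --pt "0 0 0 -0.24" --pt "0 0 0 -0.24" --pt "0 0 0 -0.24" --pt "0 0 0 -0.24"

```text
time_s: 10.7
ee_pos: [0.4452, -0.0731, 0.0899]
tcp_rot: [3.127, -0.013, 2.234]
force: [0.1, 0.3, 0.4]
grip_width: 0.0596
finger_force: 0.0
```

Request:
servo_tool --pt "0 0 0 -0.24" --pt "0 0 0 -0.24" --pt "0 0 0 -0.24" --pt "0 0 0 -0.24" --pt "0 0 0 -0.24"

```text
time_s: 11.12
ee_pos: [0.4451, -0.0731, 0.0899]
tcp_rot: [3.122, -0.002, 2.834]
force: [-0.5, 0.1, 0.4]
grip_width: 0.0601
finger_force: 0.0
```

Request:
servo_tool --pt "0 0 0 -0.24" --pt "0 0 0 -0.24" --pt "0 0 0 -0.24" --pt "0 0 0 -0.24" --pt "0 0 0 -0.24"

```text
time_s: 11.53
ee_pos: [0.4451, -0.0731, 0.0899]
tcp_rot: [3.124, 0.009, -2.849]
force: [0.1, 0.1, -0.6]
grip_width: 0.0598
finger_force: 0.0
```

Request:
servo_tool --pt "0 0 0 -0.24" --pt "0 0 0 -0.24" --pt "0 0 0 -0.24" --pt "0 0 0 -0.24" --pt "0 0 0 -0.24"

```text
time_s: 11.95
ee_pos: [0.4451, -0.0731, 0.0899]
tcp_rot: [3.133, 0.017, -2.249]
force: [-1.1, 0.3, -0.4]
grip_width: 0.0594
finger_force: 0.0
```

Request:
servo_tool --pt "0 0 0 -0.24" --pt "0 0 0 -0.24" --pt "0 0 0 -0.24" --pt "0 0 0 -0.24" --pt "0 0 0 -0.24"

```text
time_s: 12.37
ee_pos: [0.4452, -0.0731, 0.0899]
tcp_rot: [-3.139, 0.019, -1.649]
force: [-0.0, -0.2, 0.5]
grip_width: 0.0599
finger_force: 0.0
```

Request:
servo_tool --pt "0 0 0 -0.24" --pt "0 0 0 0" --pt "0 0 0 0"

```text
time_s: 12.62
ee_pos: [0.4452, -0.0731, 0.0898]
tcp_rot: [-3.137, 0.019, -1.538]
force: [-0.3, 0.3, 0.1]
grip_width: 0.0595
finger_force: 0.0
```

Run:
```python
from h import *
im=vision.capture("top");cv2.imwrite("pics/t2.png",cv2.resize(im[200:260,240:360],None,fx=6,fy=6,interpolation=cv2.INTER_CUBIC))
print(env.read_state()['q'])
```

```text
[-0.17700847  0.14844589 -0.60370122  0.81800635  0.01957935 -1.78017189]
```

View pics/t2.png

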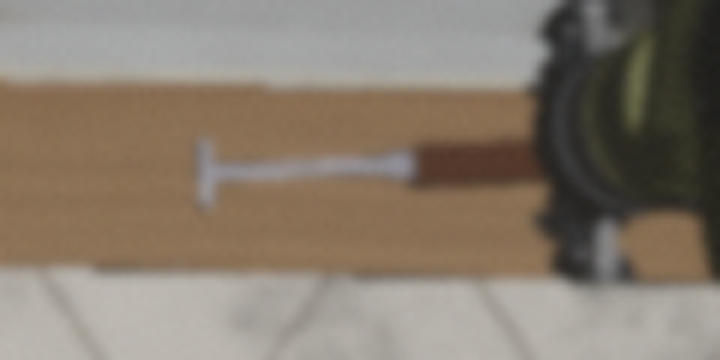

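The hook rests where it started, with its crossbar at crop (205,175) and the handle under the gripper. I'll regrasp it.

Request:
servo_tool --pt "0 0 0.8 -0.06" --pt "0 0 1 0" --pt "0 0 1 0" --pt "0 0 0.8 0" --pt "0 0 0.45 0"

```text
time_s: 13.08
ee_pos: [0.4444, -0.0713, 0.0072]
tcp_rot: [-3.138, 0.019, -1.507]
force: [-1.5, -0.3, 0.4]
grip_width: 0.06
finger_force: 0.0
```

Request:
servo_tool --pt "0 0 0 0" --pt "0 0 0 0" --pt "0 0 0 0" --pt "0 0 0 0" --pt "0 0 0 0" --fingers 0 --force 80

```text
time_s: 13.5
ee_pos: [0.4466, -0.0717, 0.0098]
tcp_rot: [-3.134, 0.018, -1.505]
force: [0.2, 0.1, 4.0]
grip_width: 0.0213
finger_force: 78.6
```

Request:
servo_tool --pt "0 0 0 0" --pt "0 0 0 0" --pt "0 0 0 0"

```text
time_s: 13.75
ee_pos: [0.4466, -0.0718, 0.0098]
tcp_rot: [-3.134, 0.018, -1.505]
force: [-0.9, 0.1, 7.0]
grip_width: 0.0211
finger_force: 79.1
```

Request:
servo_tool --pt "0 0 -0.5 0" --pt "0 0 -1 0" --pt "0 0 -1 0" --pt "0 0 -1 0" --pt "0 0 -1 0"

```text
time_s: 14.17
ee_pos: [0.4448, -0.0732, 0.1002]
tcp_rot: [-3.137, 0.019, -1.505]
force: [-0.4, -0.2, -2.8]
grip_width: 0.0211
finger_force: 78.3
```

Request:
servo_tool --pt "0 0 -1 0" --pt "0 0 -0.5 0.118" --pt "0 0 0 0.236" --pt "0 0 0 0.236" --pt "0 0 0 0.236"

```text
time_s: 14.58
ee_pos: [0.445, -0.0739, 0.1297]
tcp_rot: [3.139, 0.019, -1.924]
force: [0.6, -0.3, -1.5]
grip_width: 0.0209
finger_force: 78.3
```

Request:
servo_tool --pt "0 0 0 0.236" --pt "0 0 0 0.236" --pt "0 0 0 0.236" --pt "0 0 0 0.236" --pt "0 0 0 0.236"

```text
time_s: 15.0
ee_pos: [0.4447, -0.0738, 0.1292]
tcp_rot: [3.128, 0.014, -2.514]
force: [-0.0, 0.5, -2.2]
grip_width: 0.0212
finger_force: 78.3
```

Request:
servo_tool --pt "0 0 0 0.236" --pt "0 0 0 0.236" --pt "0 0 0 0.236" --pt "0 0 0 0.236" --pt "0 0 0 0.236"

```text
time_s: 15.42
ee_pos: [0.4447, -0.0738, 0.1292]
tcp_rot: [3.123, 0.005, -3.104]
force: [0.8, -0.0, -1.9]
grip_width: 0.021
finger_force: 78.3
```

Request:
servo_tool --pt "0 0 0 0.236" --pt "0 0 0 0.236" --pt "0 0 0 0.118" --pt "0 0 0 0" --pt "0 0 0 0"

```text
time_s: 15.83
ee_pos: [0.4449, -0.0738, 0.1291]
tcp_rot: [3.122, -0.001, 2.892]
force: [0.2, -0.3, -2.3]
grip_width: 0.0206
finger_force: 78.3
```

Request:
servo_tool --pt "0.252 0.98 0 0" --pt "0.252 0.98 0 0" --pt "0.252 0.98 0 0" --pt "0.252 0.98 0 0" --pt "0.252 0.98 0 0"

```text
time_s: 16.25
ee_pos: [0.4448, 0.0282, 0.1309]
tcp_rot: [3.122, -0.001, 2.892]
force: [0.5, 0.1, -1.8]
grip_width: 0.0208
finger_force: 78.7
```

Request:
servo_tool --pt "0.252 0.98 0 0" --pt "0.252 0.98 0 0" --pt "0.252 0.98 0 0" --pt "0.252 0.98 0 0" --pt "0.252 0.98 0 0"

```text
time_s: 16.67
ee_pos: [0.4448, 0.1295, 0.1329]
tcp_rot: [3.122, -0.001, 2.892]
force: [0.5, -0.0, -2.5]
grip_width: 0.0212
finger_force: 78.7
```

Request:
servo_tool --pt "0.252 0.98 0 0" --pt "0.252 0.98 0 0" --pt "0.252 0.98 0 0" --pt "0.252 0.98 0 0" --pt "0.252 0.98 0 0"

```text
time_s: 17.08
ee_pos: [0.4448, 0.2307, 0.1348]
tcp_rot: [3.122, -0.001, 2.892]
force: [-0.1, 0.2, -1.5]
grip_width: 0.0211
finger_force: 78.7
```

Request:
servo_tool --pt "0.252 0.98 0 0" --pt "0.252 0.98 0 0" --pt "0.252 0.98 0 0" --pt "0.252 0.98 0 0" --pt "0.252 0.98 0 0"

```text
time_s: 17.5
ee_pos: [0.4447, 0.3318, 0.1366]
tcp_rot: [3.122, -0.001, 2.892]
force: [-0.1, -0.4, -2.3]
grip_width: 0.0209
finger_force: 78.7
```

Request:
servo_tool --pt "0.252 0.98 0 0" --pt "0.252 0.98 0 0" --pt "0.252 0.98 0 0" --pt "0.252 0.98 0 0" --pt "0.252 0.98 0 0"

```text
time_s: 17.92
ee_pos: [0.4447, 0.4329, 0.1385]
tcp_rot: [3.122, -0.001, 2.892]
force: [0.5, 0.1, -1.6]
grip_width: 0.0208
finger_force: 78.7
```

Request:
servo_tool --pt "0.252 0.98 0 0" --pt "0 0 0.5 0" --pt "0 0 1 0" --pt "0 0 0.5 0" --pt "0 0 0 0"

```text
time_s: 18.33
ee_pos: [0.4433, 0.4508, 0.0956]
tcp_rot: [3.127, -0.004, 2.891]
force: [0.1, -1.0, -2.4]
grip_width: 0.0211
finger_force: 78.8
```

Run:
```python
from h import *
im=vision.capture("top");a=cv2.resize(im[130:230,150:240],None,fx=5.5,fy=5.5,interpolation=cv2.INTER_CUBIC)
im=vision.capture("scene");b=cv2.resize(im[150:300,140:235],None,fx=3.66,fy=3.66,interpolation=cv2.INTER_CUBIC)
h=min(len(a),len(b));print(a.shape,b.shape);cv2.imwrite("pics/t3.png",np.hstack([a[:h],b[:h]])[:, :800])
```

```text
(550, 495, 3) (549, 348, 3)
```

View pics/t3.png

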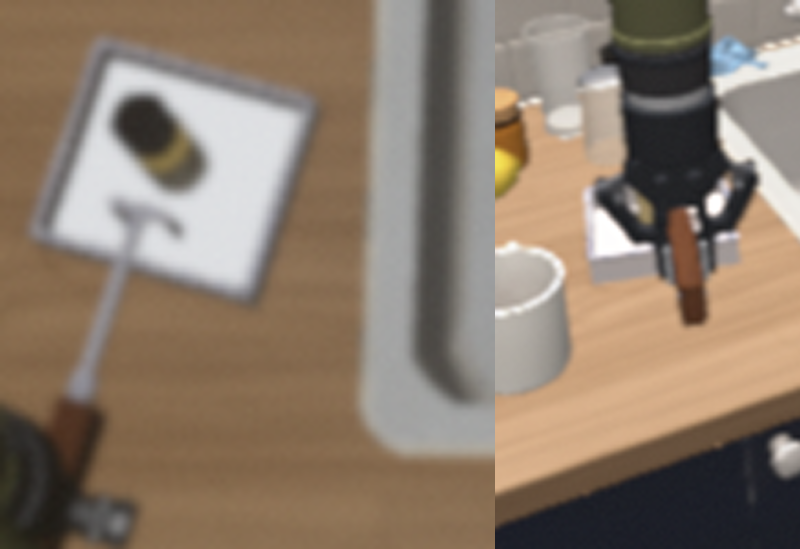

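Left panel: the crossbar is at about (113,206)–(165,221) above the tray, centre about (138,213), just behind the near rim's line (35,237)–(252,299) and clear of the jar. I'll check it metrically.

Run:
```python
from h import *
g=lambda x,y:(150+x/5.5-.4,130+y/5.5-.4)
print(pix2w("top",*g(138,213),.12),pix2w("top",*g(113,206),.12))
T=np.array([pix2w("top",*g(*p),.032)[:2] for p in((103,40),(316,102),(252,299),(35,237))]);c=T.mean(0)
n=(T[2]+T[3])/2;u=c-n;u/=np.linalg.norm(u);v=np.array([-u[1],u[0]])
print(c,c-.065*u,np.arctan2(u[1],u[0]))
h=np.array([.4433,.4508])+.17*np.array([np.cos(-.25),np.sin(-.25)]);e=pix2w("top",*g(138,213),.12)[:2]
for q in(h,e): print(q,(q-(c-.065*u))@u,(q-(c-.065*u))@v)
```

```text
[0.60648822 0.40951255 0.12      ] [0.61016144 0.42369917 0.12      ]
[0.65509148 0.40837342] [0.59228444 0.42511487] -0.26049702243003503
[0.60801511 0.40874133] 0.01941713128620392 -0.011769530580312713
[0.60648822 0.40951255] 0.017743120197477997 -0.01141759614326396
```

Request:
servo_tool --pt "0 0 0.5 0" --pt "0 0 0.7 0" --pt "0 0 0.7 0" --pt "0 0 0.6 0" --pt "0 0 0 0"

```text
time_s: 18.85
ee_pos: [0.4443, 0.4526, 0.0464]
tcp_rot: [3.125, -0.003, 2.89]
force: [-0.6, -1.2, -2.8]
grip_width: 0.0209
finger_force: 78.8
```

Request:
servo_tool --pt "0 0 0.4 0" --pt "0 0 0.3 0" --pt "0 0 0.2 0" --pt "0 0 0 0" --pt "0 0 0 0"

```text
time_s: 19.27
ee_pos: [0.4454, 0.4543, 0.0308]
tcp_rot: [3.122, -0.001, 2.89]
force: [0.6, -1.1, -1.3]
grip_width: 0.0209
finger_force: 78.8
```

Run:
```python
from h import *
im=vision.capture("top");a=cv2.resize(im[130:230,150:240],None,fx=5.5,fy=5.5,interpolation=cv2.INTER_CUBIC)
im=vision.capture("scene");b=cv2.resize(im[150:300,140:235],None,fx=3.66,fy=3.66,interpolation=cv2.INTER_CUBIC)
h=min(len(a),len(b));cv2.imwrite("pics/t4.png",np.hstack([a[:h],b[:h]])[:, :800])
```

```text
(no output)
```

View pics/t4.png

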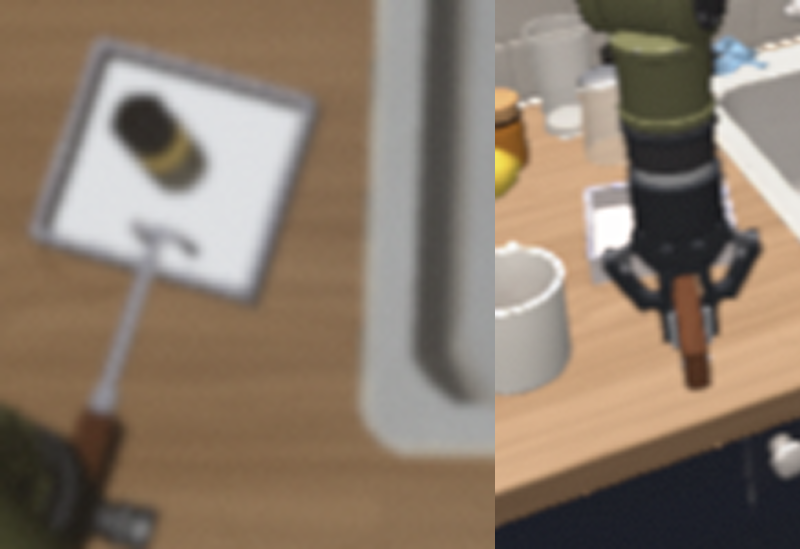

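The prongs are just inside the near rim with a small gap and the jar is untouched. I'll lower another 5 mm, then start a gentle drag.

Request:
servo_tool --pt "0 0 0.15 0" --pt "0 0 0.1 0" --pt "0 0 0 0" --pt "0.1 -0.015 0 0" --pt "0.1 -0.015 0 0"

```text
time_s: 19.78
ee_pos: [0.4413, 0.4548, 0.0258]
tcp_rot: [3.122, -0.001, 2.89]
force: [-0.2, 0.0, -2.3]
grip_width: 0.0213
finger_force: 78.8
```

Request:
servo_tool --pt "0.1 -0.015 0 0" --pt "0.1 -0.015 0 0" --pt "0.1 -0.015 0 0" --pt "0.1 -0.015 0 0" --pt "0.1 -0.015 0 0"

```text
time_s: 20.2
ee_pos: [0.4317, 0.4559, 0.0259]
tcp_rot: [3.122, 0.0, 2.89]
force: [1.8, -0.7, -2.3]
grip_width: 0.0211
finger_force: 78.7
```

Request:
servo_tool --pt "0.15 -0.022 0 0" --pt "0.2 -0.03 0 0" --pt "0.2 -0.03 0 0" --pt "0.2 -0.03 0 0" --pt "0.2 -0.03 0 0"

```text
time_s: 20.62
ee_pos: [0.4119, 0.4579, 0.0258]
tcp_rot: [3.122, -0.001, 2.89]
force: [2.0, -0.2, -2.8]
grip_width: 0.021
finger_force: 78.8
```

Request:
servo_tool --pt "0.2 -0.03 0 0" --pt "0.2 -0.03 0 0" --pt "0.2 -0.03 0 0" --pt "0.15 -0.022 0 0" --pt "0.1 -0.015 0 0"

```text
time_s: 21.03
ee_pos: [0.3948, 0.4597, 0.0258]
tcp_rot: [3.122, -0.001, 2.89]
force: [2.1, -0.3, -1.9]
grip_width: 0.021
finger_force: 78.8
```

Run:
```python
from h import *
im=vision.capture("top");a=cv2.resize(im[130:230,150:240],None,fx=5.5,fy=5.5,interpolation=cv2.INTER_CUBIC)
im=vision.capture("scene");b=cv2.resize(im[150:300,140:235],None,fx=3.66,fy=3.66,interpolation=cv2.INTER_CUBIC)
h=min(len(a),len(b));cv2.imwrite("pics/t5.png",np.hstack([a[:h],b[:h]])[:, :800])
```

```text
(no output)
```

View pics/t5.png

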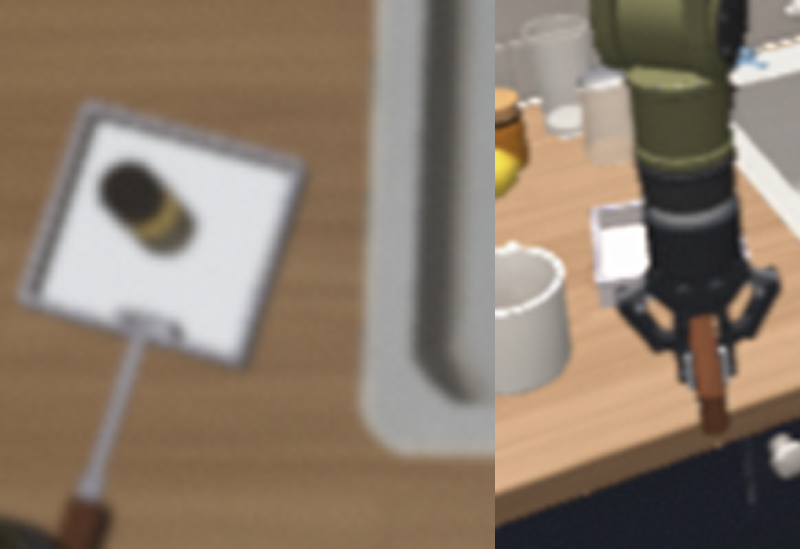

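The tray follows the hook with the jar upright. Rim corners are now (88,103), (304,164), (241,363) and (22,300).

```bash
cat >> h.py <<'E'
def tray(P,o=(150,130),s=5.5):
    T=np.array([pix2w("top",o[0]+x/s-.4,o[1]+y/s-.4,.032)[:2] for x,y in P]);c=T.mean(0)
    u=c-(T[2]+T[3])/2;u/=np.linalg.norm(u); print("c",c,"near",c-.065*u,"yaw",np.arctan2(u[1],u[0]));return c,u
E
python3 -c "
from h import *
tray(((88,103),(304,164),(241,363),(22,300)))"
```

```text
c [0.61586973 0.41382966] near [0.55293623 0.43008925] yaw -0.25283256466815796
```

Request:
servo_tool --pt "0.1 -0.015 0 0" --pt "0.2 -0.03 0 0" --pt "0.2 -0.03 0 0" --pt "0.2 -0.03 0 0" --pt "0.2 -0.03 0 0"

```text
time_s: 21.55
ee_pos: [0.3767, 0.4615, 0.0257]
tcp_rot: [3.122, -0.001, 2.89]
force: [2.2, -0.1, -1.9]
grip_width: 0.0214
finger_force: 78.8
```

Request:
servo_tool --pt "0.2 -0.03 0 0" --pt "0.2 -0.03 0 0" --pt "0.2 -0.03 0 0" --pt "0.2 -0.03 0 0" --pt "0.2 -0.03 0 0"

```text
time_s: 21.97
ee_pos: [0.3565, 0.4636, 0.0257]
tcp_rot: [3.122, -0.001, 2.89]
force: [2.7, 0.2, -2.5]
grip_width: 0.021
finger_force: 78.8
```

Request:
servo_tool --pt "0.2 -0.03 0 0" --pt "0.2 -0.03 0 0" --pt "0.2 -0.03 0 0" --pt "0.2 -0.03 0 0" --pt "0.2 -0.03 0 0"

```text
time_s: 22.38
ee_pos: [0.3364, 0.4656, 0.0256]
tcp_rot: [3.122, -0.001, 2.89]
force: [2.2, 0.2, -2.0]
grip_width: 0.0211
finger_force: 78.8
```

Request:
servo_tool --pt "0.2 -0.03 0 0" --pt "0.1 -0.015 0 0" --pt "0.1 -0.015 0 0" --pt "0.05 0 0 0" --pt "0 0 0 0"

```text
time_s: 22.8
ee_pos: [0.3275, 0.4667, 0.0256]
tcp_rot: [3.122, -0.001, 2.89]
force: [1.8, 0.0, -1.2]
grip_width: 0.0209
finger_force: 78.8
```

Run:
```python
from h import *
im=vision.capture("top");a=cv2.resize(im[140:255,150:240],None,fx=5,fy=5,interpolation=cv2.INTER_CUBIC)
im=vision.capture("scene");b=cv2.resize(im[150:307,140:235],None,fx=3.66,fy=3.66,interpolation=cv2.INTER_CUBIC)
h=min(len(a),len(b));cv2.imwrite("pics/t6.png",np.hstack([a[:h],b[:h]])[:, :800])
```

```text
(no output)
```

View pics/t6.png

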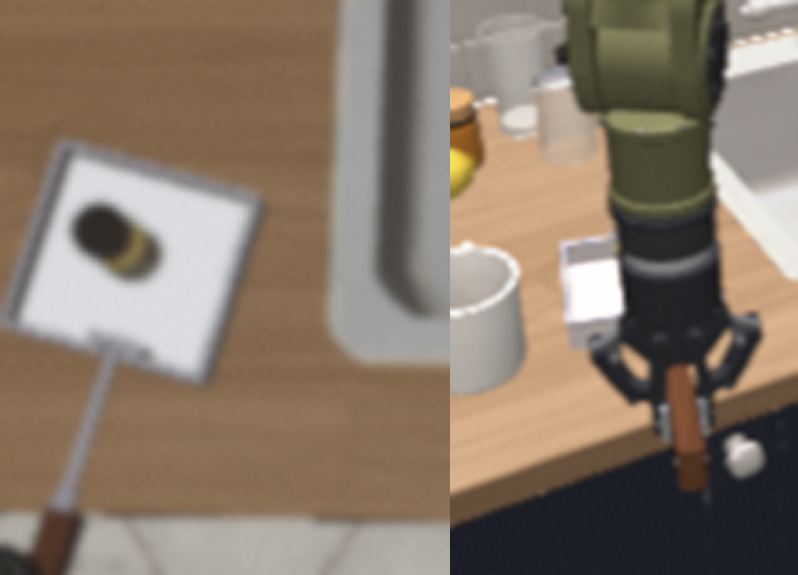

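The tray now stands near the front with the jar upright. Corners are (62,140), (264,198), (206,381) and (3,322) at scale 5, offset (150,140).

```bash
python3 -c "
from h import *
tray(((62,140),(264,198),(206,381),(3,322)),(150,140),5)"
```

```text
c [0.54923517 0.41989521] near [0.486248   0.43594564] yaw -0.24951061663601679
```

Request:
servo_tool --pt "-0.1 0 0 0" --pt "-0.1 0 0 0" --pt "-0.1 0 0 0" --pt "0 0 0 0"

```text
time_s: 23.23
ee_pos: [0.3339, 0.4651, 0.0255]
tcp_rot: [3.122, -0.001, 2.89]
force: [0.5, 0.2, -2.6]
grip_width: 0.021
finger_force: 78.8
```

Request:
servo_tool --pt "0 0 -0.3 0" --pt "0 0 -0.6 0" --pt "0 0 -1 0" --pt "0 0 -1 0" --pt "0 0 -1 0"

```text
time_s: 23.65
ee_pos: [0.333, 0.4635, 0.1046]
tcp_rot: [3.122, -0.001, 2.89]
force: [-0.3, 0.9, -1.8]
grip_width: 0.0209
finger_force: 78.8
```

Request:
servo_tool --pt "0 0 -1 0" --pt "0 0 -1 0" --pt "0 0 -0.3 0" --pt "0 0 0 0"

```text
time_s: 23.98
ee_pos: [0.334, 0.4641, 0.1517]
tcp_rot: [3.118, 0.0, 2.89]
force: [0.7, -0.4, -2.2]
grip_width: 0.0209
finger_force: 78.9
```

Request:
servo_tool --pt "-0.482 -0.985 0 0" --pt "-0.482 -0.985 0 0" --pt "-0.482 -0.985 0 0" --pt "-0.482 -0.985 0 0" --pt "-0.482 -0.985 0 0"

```text
time_s: 24.4
ee_pos: [0.3546, 0.3538, 0.146]
tcp_rot: [3.124, -0.002, 2.89]
force: [0.1, 0.2, -1.6]
grip_width: 0.021
finger_force: 78.9
```

Request:
servo_tool --pt "-0.482 -0.985 0 0" --pt "-0.482 -0.985 0 0" --pt "-0.482 -0.985 0 0" --pt "-0.482 -0.985 0 0" --pt "-0.482 -0.985 0 0"

```text
time_s: 24.82
ee_pos: [0.3767, 0.2466, 0.1442]
tcp_rot: [3.123, -0.002, 2.89]
force: [0.2, 0.4, -2.2]
grip_width: 0.0209
finger_force: 78.9
```

Request:
servo_tool --pt "-0.482 -0.985 0 0" --pt "-0.482 -0.985 0 0" --pt "-0.482 -0.985 0 0" --pt "-0.482 -0.985 0 0" --pt "-0.482 -0.985 0 0"

```text
time_s: 25.23
ee_pos: [0.3987, 0.1394, 0.1423]
tcp_rot: [3.123, -0.003, 2.89]
force: [0.8, -0.6, -2.8]
grip_width: 0.0213
finger_force: 78.9
```

Request:
servo_tool --pt "-0.482 -0.985 0 0" --pt "-0.482 -0.985 0 0" --pt "-0.482 -0.985 0 0" --pt "-0.482 -0.985 0 0" --pt "-0.482 -0.985 0 0"

```text
time_s: 25.65
ee_pos: [0.4208, 0.0322, 0.1404]
tcp_rot: [3.123, -0.003, 2.89]
force: [0.6, 0.2, -1.8]
grip_width: 0.0211
finger_force: 78.9
```

Request:
servo_tool --pt "-0.482 -0.985 0 0" --pt "-0.482 -0.985 0 0" --pt "-0.482 -0.985 0 0" --pt "-0.482 -0.985 0 0" --pt "-0.482 -0.985 0 0"

```text
time_s: 26.07
ee_pos: [0.443, -0.075, 0.1383]
tcp_rot: [3.122, -0.003, 2.89]
force: [0.6, 0.5, -2.2]
grip_width: 0.021
finger_force: 78.9
```

Request:
servo_tool --pt "0 0 0 -0.236" --pt "0 0 0 -0.236" --pt "0 0 0 -0.236" --pt "0 0 0 -0.236" --pt "0 0 0 -0.236"

```text
time_s: 26.48
ee_pos: [0.4429, -0.074, 0.1382]
tcp_rot: [3.124, 0.008, -2.798]
force: [-0.2, 0.1, -2.1]
grip_width: 0.0215
finger_force: 79.1
```

Request:
servo_tool --pt "0 0 0 -0.236" --pt "0 0 0 -0.236" --pt "0 0 0 -0.236" --pt "0 0 0 -0.236" --pt "0 0 0 -0.236"

```text
time_s: 26.9
ee_pos: [0.4429, -0.0739, 0.1383]
tcp_rot: [3.131, 0.017, -2.207]
force: [0.0, -0.2, -1.9]
grip_width: 0.0208
finger_force: 79.1
```

Request:
servo_tool --pt "0 0 0 -0.236" --pt "0 0 0 -0.236" --pt "0 0 0 -0.236" --pt "0 0 0 -0.236" --pt "0 0 0 -0.236"

```text
time_s: 27.32
ee_pos: [0.443, -0.0739, 0.1383]
tcp_rot: [-3.141, 0.019, -1.617]
force: [-0.0, -0.1, -1.4]
grip_width: 0.0213
finger_force: 79.1
```

Request:
servo_tool --pt "0 0 0 -0.236" --pt "0 0 0 0" --pt "0 0 0 0"

```text
time_s: 27.57
ee_pos: [0.4432, -0.0739, 0.1387]
tcp_rot: [-3.138, 0.019, -1.508]
force: [-0.1, -0.3, -1.9]
grip_width: 0.0213
finger_force: 79.1
```

Request:
servo_tool --pt "0 0 0.8 0" --pt "0 0 1 0" --pt "0 0 1 0" --pt "0 0 1 0" --pt "0 0 1 0"

```text
time_s: 27.98
ee_pos: [0.4441, -0.0722, 0.0425]
tcp_rot: [-3.137, 0.019, -1.509]
force: [0.2, -0.4, -2.4]
grip_width: 0.0213
finger_force: 79.3
```

Request:
servo_tool --pt "0 0 0.7 0" --pt "0 0 0.4 0" --pt "0 0 0.2 0" --pt "0 0 0.1 0" --pt "0 0 0 0"

```text
time_s: 28.4
ee_pos: [0.4447, -0.0717, 0.0159]
tcp_rot: [-3.136, 0.019, -1.506]
force: [0.2, 0.0, -1.7]
grip_width: 0.0211
finger_force: 79.2
```

Request:
servo_tool --pt "0 0 0.1 0" --pt "0 0 0.1 0" --pt "0 0 0.05 0" --pt "0 0 0 0" --pt "0 0 0 0"

```text
time_s: 28.82
ee_pos: [0.4446, -0.0716, 0.0109]
tcp_rot: [-3.136, 0.019, -1.505]
force: [-0.8, -0.5, -2.7]
grip_width: 0.0213
finger_force: 79.2
```

Request:
servo_tool --pt "0 0 0.05 0" --pt "0 0 0.03 0" --pt "0 0 0 0"

```text
time_s: 29.07
ee_pos: [0.4448, -0.0716, 0.0098]
tcp_rot: [-3.136, 0.019, -1.505]
force: [-2.3, 0.3, 7.6]
grip_width: 0.0211
finger_force: 80.3
```

Request:
servo_tool --pt "0 0 0 0" --pt "0 0 0 0" --pt "0 0 0 0" --pt "0 0 0 0" --pt "0 0 0 0" --fingers 0.7

```text
time_s: 29.48
ee_pos: [0.4445, -0.0715, 0.0091]
tcp_rot: [-3.136, 0.019, -1.505]
force: [-0.1, 0.6, 0.3]
grip_width: 0.0598
finger_force: 0.0
```

Request:
servo_tool --pt "0 0 -0.4 0" --pt "0 0 -1 0" --pt "0 0 -1 0" --pt "0 0 -1 0" --pt "0 0 -1 0"

```text
time_s: 29.9
ee_pos: [0.444, -0.0732, 0.0985]
tcp_rot: [-3.136, 0.019, -1.505]
force: [0.7, -0.3, -0.9]
grip_width: 0.0598
finger_force: 0.0
```

Request:
servo_tool --pt "0.5 0 -1 0" --pt "1 0 -1 0" --pt "1 0 -1 0" --pt "1 0 -1 0" --pt "1 0 -1 0"

```text
time_s: 30.32
ee_pos: [0.4494, -0.1657, 0.1971]
tcp_rot: [-3.136, 0.019, -1.505]
force: [0.8, 0.2, -0.0]
grip_width: 0.0594
finger_force: 0.0
```

Request:
servo_tool --pt "1 0 0 0" --pt "1 0 0 0" --pt "1 0 0 0" --pt "0 0 0 0" --pt "0 0 0 0"

```text
time_s: 30.73
ee_pos: [0.4534, -0.2253, 0.1945]
tcp_rot: [-3.136, 0.019, -1.507]
force: [-0.1, 1.4, -0.2]
grip_width: 0.0597
finger_force: 0.0
```

Run:
```python
from h import *
im=vision.capture("top");a=cv2.resize(im[130:255,90:400],None,fx=2.5,fy=2.5,interpolation=cv2.INTER_CUBIC)
im=vision.capture("scene");b=cv2.resize(im[165:285,90:400],None,fx=2.3,fy=2.3,interpolation=cv2.INTER_CUBIC)
b=cv2.copyMakeBorder(b,0,0,0,a.shape[1]-b.shape[1],cv2.BORDER_CONSTANT)
cv2.imwrite("pics/t7.png",np.vstack([a,b])[:600])
```

```text
(no output)
```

View pics/t7.png

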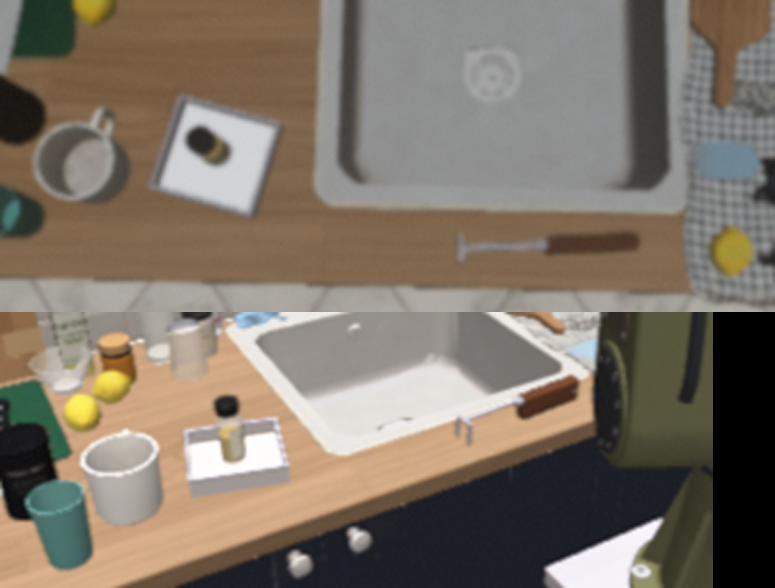

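The tray stands at (150–280, 95–215) with the jar upright. The hook rests on its prongs and handle at (460–640, 245), and the mug and lemon haven't moved. I'm handing it in.

```bash
python3 -c "
from h import *
print(env.job_done())"
```

```text
the job is handed in; nothing more can be done
None
```

The job is handed in at about 31 s: the tray's near edge measures about 10.2 cm from the front edge of the worktop with the jar still standing in it, and the hook is set down on its prongs and handle, clear of the tray and the other things; I had to set the hook down once and regrasp it before the drag, because the wrist joint had reached its limit.

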